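# Hook up the clamp spring of the vial shaker

### The arm

A 6-joint arm with a two-finger parallel gripper is mounted at the origin on the work surface; the furniture and walls round the work are solid. World frame = base frame: x ahead of the robot, y to its left, z up, the work surface at z = 0. Lengths are in m, angles in rad, forces in N, time in s.
With the tool pointing down it reaches from about 0.35 to 0.975 m from the base axis. Payload 4.9 kg.
Tool frame: the origin (TCP) lies on the front face of the gripper's body, between the roots of the fingers; the fingertips stand ctrl.finger_overhang ahead of it and the grasp point (between the pads) lies 54 mm ahead of it (ctrl.finger_overhang is the distance from the TCP to the fingertips, in m); z points along the fingers, y is the line along which they close (so a half turn about z gives the same grasp; the last joint's range is limited). The gripper opens to 85 mm and grips with 20 to 120 N. Pads are 22 mm wide; open, the fingers measure 114 mm over their backs; the gripper's body (76 mm by 85 mm) begins 54 mm behind the grasp point. The pads swing forward as they close: fully open they stand 13 mm farther back than shut.
Start: joints at [-1.465, 0.053, 1.613, -0, 1.476, -0.119], TCP at [0.139, -0.609, 0.304] pointing down, gripper open.
Joint ranges: [-3.01, 3.01], [-1.01, 2.22], [0.06, 2.58], [-1.02, 4.17], [0.09, 2.62], [-3.14, 3.14]. Speed limits (rad/s): [2.57, 2.57, 3.14, 3.14, 3.14, 3.14].

### API

Orientations are given as a rotation vector (axis times angle).
In Python, from station import ctrl, vision gives the robot as it stands. The module is installed in compiled form; this text tells all that it offers.
- The arm moves only by the tool drive_tool, never from a script. Its argument "rows" is a list of rows, each a list of 2 entries, a list of its own where there are three numbers: the shift along the tool's x, y, z in m, then the turn about the tool's z in rad. A call has 1 to 10 rows; each row shifts and turns the commanded pose from where the row before left it, along the tool's axes as they then stand; what a row does not reach is not made up. A row lasts 1/10 s, in which the tool goes at most 50 mm and 8.59 degrees, less where a joint would pass 70% of its speed; a pose out of reach is approached as far as the arm can. A call with a gripper value outside its range is refused whole. "jaw" is the closure, from 0 (fully open) to 1 (shut), set as the call begins (left out, the last holds). The fingers move at their own pace and stop on an object; "grip_force" is the grip in N (left out, the last holds). Time passes only in rows, so rows that do not move let the fingers close. It gives the time, the measured TCP pose, the force, the opening and the grip force at its end, in the units of the state.
- ctrl.get_obs(): the state, without advancing time (a new reading comes with each control period).
- vision.get_image(name): name is "side" or "top"; returns a dict with "image" (420x560x3 uint8, blue, green, red), "vertical_fov" (degrees; the focal length in pixels is half the picture's height over the tangent of half this angle, whatever the lens; pixels are square), "cx", "cy" (the principal point, pixels), "R" (3x3) and "t" (3): a world point X has camera coordinates R X + t. Camera axes: x right, y down, z forward; pixel columns grow to the right and rows downward; lengths in m; the calibration is good to about 2 mm. A picture is of the moment at which its call begins. There is no depth.
- ctrl.finish_job(): hands the job in; it is judged then, once.
The state is a dict: "t": time; "q": joint angles; "dq": joint speeds; "effort": joint torques, N m; "tool_pos": TCP position; "tool_rot": TCP orientation; "contact_force": force on the tool from outside, world axes, zero at the start; "wrist_torque": the same for the moment, N m; "opening": finger opening in m; "grip_force": force on a finger pad.
Only numpy, scipy, OpenCV 4.12 (cv2) and the standard library are available. Lean on these libraries where they do the work, as an engineer would, in place of code of your own. Each camera call takes 0.05 s, during which the arm holds its last target. There are 200 camera calls.

### The job

Secure the tray of vials on the shaker: pick up the spring puller, put its pin in the ring at the loose end of the tension spring, stretch the spring and slip its hook onto the anchor post, so that the spring draws the clamp bar against the tray. Pull with the puller, not with the gripper's fingers, and keep the vials standing. Then take the puller out and lay it down on the worktop, clear of the shaker.

Things in the scene. Friction and masses are not known exactly. Their poses are not given: they have to be found in the camera images.
- shaker: low white bench shaker, fixed, 240 x 270 mm, housing top 46 mm high, platform 180 x 236 mm (top 64 mm). Origin: centre of its underside; the control panel faces its -x, +x points away from the robot, +y to the left. A steel tray with four vials stands on the platform between a front fence (-x side) and the clamp bar (+x side)
- clamp_bar (a joint): aluminium clamp bar behind the tray, hinged at its left (+y) end at shaker (48, 105) mm; about 0 = resting on the tray, along the shaker's y; grows (rad) as its free right end swings back from the tray. It turns easily; the spring hangs on its free end, so pulling the spring first swings the bar shut against the tray and only then stretches the spring
- pivot (a point): upright pin at the free (-y) end of the clamp bar, 210 mm from the bar's hinge, on which the spring swivels; 84 mm above the worktop. With the bar against the tray it lies at about shaker (48, -105) mm, 126 mm straight behind the post along the shaker's x
- spring_swing (a joint): swivel angle (rad) of the spring about the pivot, relative to the clamp bar: 0 = square to the bar, pointing to the shaker's -x when the bar is shut; positive = swung out to the right, away from the tray. It swivels easily, only in the horizontal plane, and stays where it is left; it cannot be lifted
- spring_stretch (a joint): stretch of the spring (m): 0 relaxed, stop at 0.050; pull 1.5 N + 150 N per m. Seated on the post it reads about 0.022; for the hook's lip to clear the post it must be stretched to 0.033 or more on the post's outer side, swung inwards past the post, then let back. Pulled with the pin, the pin lies 5 mm beyond the ring's centre
- hook (a point): where the post's axis lies inside the J-shaped wire hook when the hook bears on it; 104 mm from the pivot relaxed, 84 mm high; its x axis points along the spring to the pivot. Wire 4.5 mm, inner width 15.5 mm; shank on the outer (-y) side, bow at the end far from the pivot, short lip on the inner (+y) side reaching 6 mm back from this point towards the pivot: the post enters from the inner side
- pull_ring (a point): centre of the closed round wire ring beyond the hook, for the puller's pin: inner diameter 16 mm, outer 25 mm, wire 4.5 mm, lying flat 84 mm above the worktop; 16.5 mm beyond the hook point, 120 mm from the pivot when relaxed
- post (a point): axis of the anchor post, at the spring's height (84 mm): upright steel stud of 8 mm diameter with a 14 mm head whose top is 93 mm high, fixed at the front right corner of the platform, shaker (-78, -105) mm. The spring's wire passes freely over the platform; only this post stops it
- puller_grip (a point): centre of the puller's handle, half-way up: grey flat-sided handle 80 mm long (x), 22 mm wide (y), 32 mm high, lying on its underside on the worktop. Its +x axis points along the handle to the steel rod; 90 g
- puller_tip (a point): lower end of the puller's pin: the 6 mm steel rod leaves the handle's end 8 mm above the height of the handle's centre, runs 45 mm forward and is bent straight down; this end lies 85 mm ahead of the handle's centre and 12 mm below it (4 mm above the handle's underside). The straight pin is 20 mm from its end up to the rod's axis
- tray: open steel tray 90 x 155 x 25 mm on the platform, loose. Origin: centre of its underside
- vial_0: glass vial 22 mm wide, 47 mm high, standing loose in the tray. Origin: centre of its underside, z axis up along the vial
- vial_1: as vial_0
- vial_2: as vial_0
- vial_3: as vial_0
Not all that is in view belongs to the job. What is shaped like the part that bears puller_grip but purple is not meant.

How it is judged:
By the outcome, as a careful person would: the job done as asked, in the order asked, and still so for the second after the job is handed in, with the robot touching nothing.
It also fails if it takes over 51 s, if anything falls off the work surface, if the arm or the gripper's body presses on something with over 40 N, if the wrist force passes 120 N, or if a joint passes its speed limit or range.

## Working session

There is one attempt and no reset: what is moved stays moved. The work goes in short steps, Python scripts to look and compute and a tool call to move; the robot and the scene stay as the last step left them, time stands still between calls to the robot, and variables do not carry over. Pictures are saved under pics/ and viewed, at most 10 in all, crops included, and the job is handed in when it is done.

Besides the shell and the picture viewer there is one more tool, called after "Call:" as a command line: name --argument value ..., lists and objects as JSON in quotes. drive_tool: Moves the arm, as the interface text tells. Its arguments: {"type":"object","properties":{"rows":{"type":"array","items":{"type":"array"}},"jaw":{"type":"number"},"grip_force":{"type":"number"}},"required":["rows"]}

```bash
mkdir -p pics
cat > h.py <<'E'
import numpy as np, cv2
from station import ctrl, vision
def snap(n,tag):
    d=vision.get_image(n); cv2.imwrite(f'pics/{tag}.png',d['image']); np.savez(f'pics/{tag}.npz',**d); return d
def load(tag): return dict(np.load(f'pics/{tag}.npz'))
def f(d): return d['image'].shape[0]/2/np.tan(np.radians(float(d['vertical_fov']))/2)
def ray(d,u,v):
    r=d['R'].T@np.array([(u-d['cx'])/f(d),(v-d['cy'])/f(d),1]); return -d['R'].T@d['t'], r/np.linalg.norm(r)
def atz(d,u,v,z):
    c,r=ray(d,u,v); return c+r*(z-c[2])/r[2]
def tri(d1,p1,d2,p2):
    c1,r1=ray(d1,*p1);c2,r2=ray(d2,*p2)
    s=np.linalg.lstsq(np.c_[r1,-r2],c2-c1,rcond=None)[0]
    a,b=c1+s[0]*r1,c2+s[1]*r2
    return (a+b)/2,np.linalg.norm(a-b)
def proj(d,X):
    p=d['R']@np.array(X)+d['t']; return p[:2]/p[2]*f(d)+[d['cx'],d['cy']]
E
python3 - <<'E'
from h import *
np.set_printoptions(precision=4,suppress=True)
for n in('top','side'):
    d=snap(n,n+'0'); print(n,d['image'].shape,f(d),d['cx'],d['cy'],-d['R'].T@d['t'],d['R'])
    cv2.imwrite(f'pics/{n}0b.png',cv2.resize(d['image'],(800,600),interpolation=cv2.INTER_CUBIC))
o=ctrl.get_obs();print(o,ctrl.finger_overhang)
E
```

```text
top (420, 560, 3) 456.7815525092015 285.85886475383427 214.77957132333506 [ 0.361  -0.0436  1.114 ] [[ 0.0309 -0.9992  0.0247]
 [-0.9816 -0.035  -0.1878]
 [ 0.1885 -0.0185 -0.9819]]
side (420, 560, 3) 525.0028099902779 288.2704554194077 208.29101283570404 [0.9016 0.5587 1.1993] [[-0.8619  0.5069 -0.0135]
 [ 0.4352  0.7258 -0.5328]
 [-0.2603 -0.465  -0.8462]]
{'t': 0.1, 'q': array([-1.465 ,  0.0533,  1.6142,  0.    ,  1.476 , -0.119 ]), 'dq': array([-0.0009, -0.0004, -0.0029,  0.0027, -0.0006, -0.0002]), 'effort': array([ -0.0004, -39.4905, -37.1365,  -0.0001,   0.0039,  -0.    ]), 'tool_pos': array([ 0.1393, -0.6088,  0.3028]), 'tool_rot': array([-3.1199, -0.3522, -0.    ]), 'contact_force': array([-0.1744,  0.8447, -0.4095]), 'wrist_torque': array([ 0.0142, -0.0165,  0.0407]), 'grip_force': 0.0, 'opening': 0.08538441533837848} 0.0726
```

View pics/top0b.png

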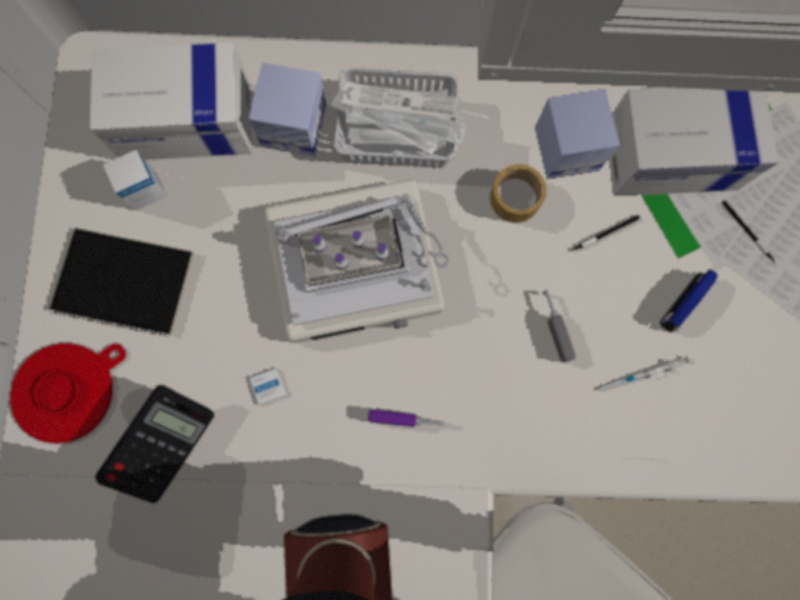

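View pics/side0b.png

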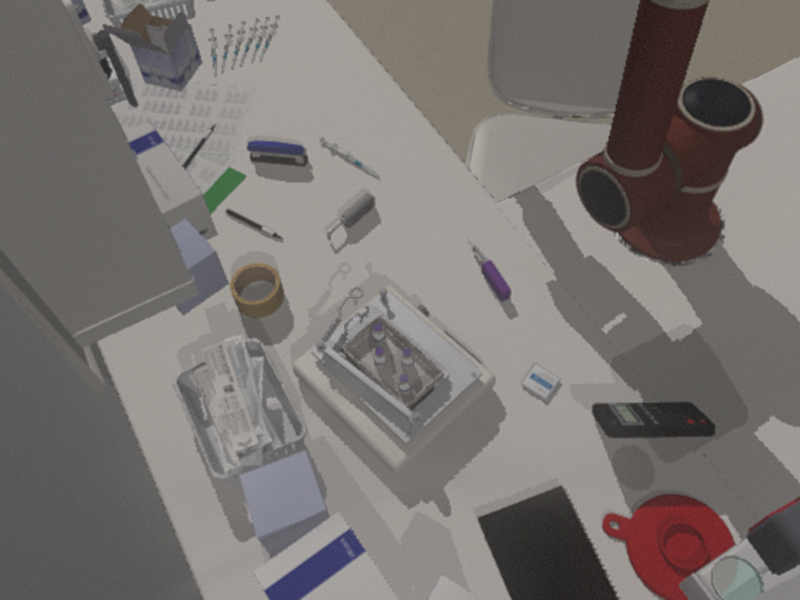

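The top view shows the shaker near (355,260), the spring running from (408,205) to the ring near (443,260), the post near (425,283), and the grey puller at (560,338) with its rod towards (545,293). In the side view the puller is at (350,215) and the ring near (355,293). I'll enlarge both.

Run:
```python
from h import *
def crop(d,u0,v0,w,h,s): return cv2.resize(d['image'][v0:v0+h,u0:u0+w],None,fx=s,fy=s,interpolation=cv2.INTER_CUBIC)
t,s=load('top0'),load('side0')
a=crop(t,270,130,133,100,6);cv2.imwrite('pics/c1.png',a)
b=crop(t,360,195,60,65,6);c=crop(s,220,125,60,65,6);
e=crop(s,205,185,120,100,3)
cv2.imwrite('pics/c2.png',np.hstack([b,c]))
cv2.imwrite('pics/c3.png',crop(s,205,190,133,100,6))
```

```text
(no output)
```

View pics/c1.png

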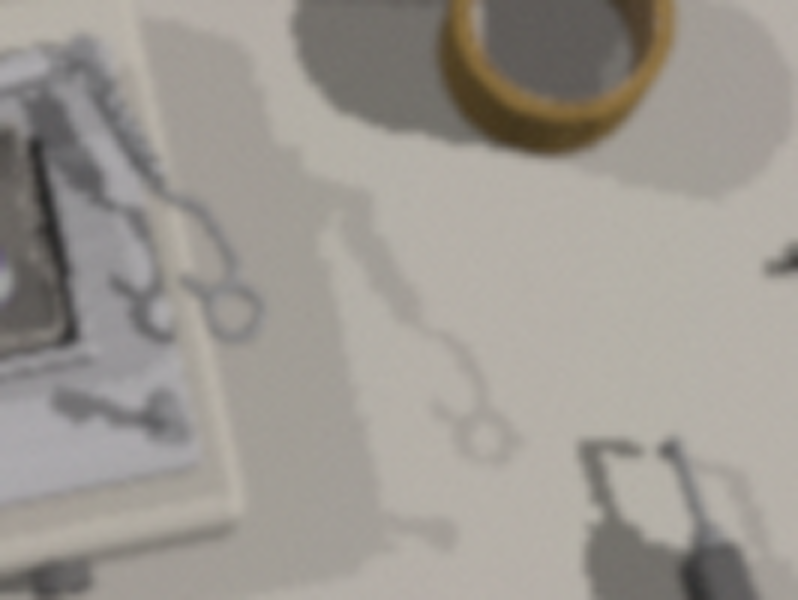

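View pics/c2.png

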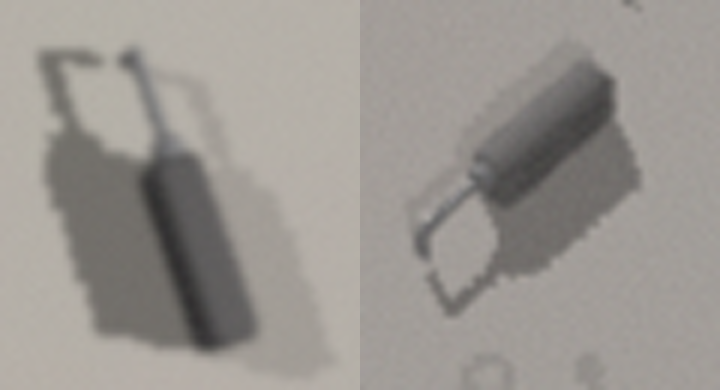

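View pics/c3.png

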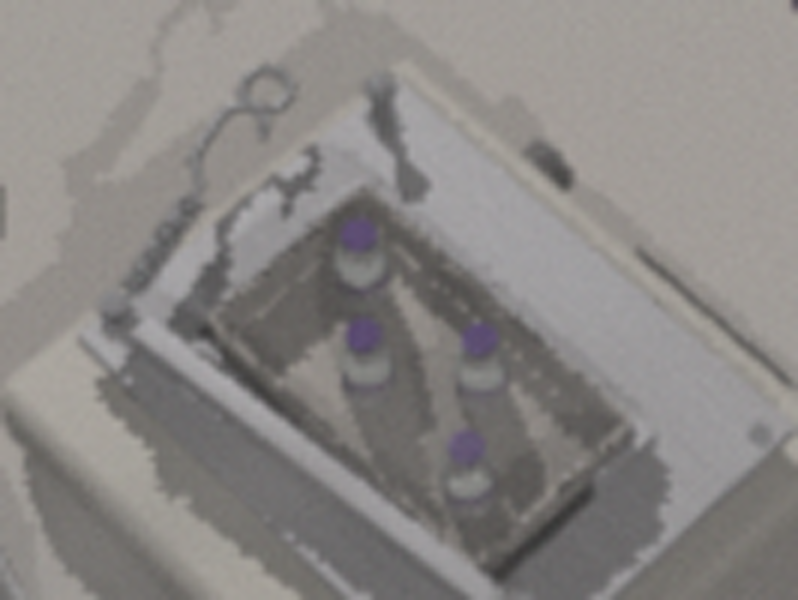

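Enlargement c1 shows the ring centre at (235,312), pivot (80,50) and post head (172,415). In c3 the ring is at (267,90), pivot (118,310) and post head (381,85). In c2 the handle top is about (210,248) and (543,125), and the rod bend about (133,55) and (420,224).

Run:
```python
from h import *
np.set_printoptions(precision=4,suppress=True)
t,s=load('top0'),load('side0')
q=lambda u,v,u0,v0:((u+.5)/6-.5+u0,(v+.5)/6-.5+v0)
T=lambda u,v:q(u,v,270,130); S=lambda u,v:q(u,v,205,190)
P=lambda u,v:q(u,v,360,195); Q=lambda u,v:q(u-360,v,220,125)
r={}
for n,a,b,z in(('ring',T(235,312),S(267,90),.084),('pivot',T(80,50),S(118,310),.09),('post',T(172,415),S(381,85),.093),
 ('htop',P(210,248),Q(543,125),.032),('bend',P(133,55),Q(420,224),.027),('hfront',P(187,160),Q(490,172),.032),('hback',P(236,338),Q(596,78),.032)):
    X,e=tri(t,a,s,b); print(n,X,e,'top@z',atz(t,*a,z),'side@z',atz(s,*b,z))
```

```text
ring [ 0.6385 -0.1135  0.0863] 0.0005923929622055379 top@z [ 0.6394 -0.1138  0.084 ] side@z [ 0.6378 -0.1146  0.084 ]
pivot [ 0.7408 -0.0496  0.0909] 0.0017379859844855786 top@z [ 0.7418 -0.0502  0.09  ] side@z [ 0.74   -0.0494  0.09  ]
post [ 0.5965 -0.0901  0.0877] 0.00033266302976706037 top@z [ 0.5954 -0.09    0.093 ] side@z [ 0.5979 -0.0869  0.093 ]
htop [ 0.5267 -0.3282  0.0238] 0.0024412267327398114 top@z [ 0.5263 -0.3269  0.032 ] side@z [ 0.5286 -0.3209  0.032 ]
bend [ 0.605  -0.2972  0.0328] 0.0020280410234931622 top@z [ 0.6055 -0.2978  0.027 ] side@z [ 0.6041 -0.3023  0.027 ]
hfront [ 0.5618 -0.3188  0.0217] 0.0051437961910758435 top@z [ 0.5618 -0.3181  0.032 ] side@z [ 0.5633 -0.3089  0.032 ]
hback [ 0.491  -0.3384  0.0254] 0.0005418495848113594 top@z [ 0.4904 -0.3369  0.032 ] side@z [ 0.4931 -0.3332  0.032 ]
```

Run:
```python
from h import *
np.set_printoptions(precision=4,suppress=True)
t,s=load('top0'),load('side0')
k=.7
for n,d,c in(('top',t,[(297,337),(441,309),(417,182),(266,207)]),):
    C=np.array([atz(d,u*k,v*k,.046)[:2] for u,v in c]); print(C, C.mean(0))
    # FL,FR,BR,BL: y axis = FL-FR
    for a,b in((0,1),(3,2)): v=C[a]-C[b]; print('yaw',np.degrees(np.arctan2(-v[0],v[1])),np.linalg.norm(v))
    for a,b in((3,0),(2,1)): v=C[a]-C[b]; print('yaw',np.degrees(np.arctan2(v[1],v[0])),np.linalg.norm(v))
# solve yaw,origin: post at (-78,-105), pivot on 210 arc of hinge
post=np.array([.597,-.0887]);piv=np.array([.741,-.0498])
from scipy.optimize import brentq
def R(a): return np.array([[np.cos(a),-np.sin(a)],[np.sin(a),np.cos(a)]])
for y in (8,10,11,12,14):
    a=np.radians(y); o=post-R(a)@[-.078,-.105]; h=o+R(a)@[.048,.105]
    pl=R(a).T@(piv-o); print(y,'org',o,'hinge',h,np.linalg.norm(piv-h),'pivot local',pl,'post-in-top',proj(t,[*post,.09]),'hinge px top0b',proj(t,[*h,.09])/k,'ring local',R(a).T@(np.array([.6387,-.114])-o))
```

```text
[[ 0.509   0.118 ]
 [ 0.5643 -0.1181]
 [ 0.7864 -0.0718]
 [ 0.7308  0.1847]] [0.6476 0.0282]
yaw 13.183216314747954 0.24251042303745138
yaw 12.232129489260476 0.2624530598148632
yaw 16.75196900942487 0.23165762132109136
yaw 11.797724200865998 0.22691832245798982
8 org [0.6596 0.0261] hinge [0.6925 0.1368] 0.19278035606974986 pivot local [ 0.07   -0.0865] post-in-top [297.6395 198.3456] hinge px top0b [288.6871 221.3262] ring local [-0.0402 -0.1359]
10 org [0.6556 0.0282] hinge [0.6846 0.14  ] 0.1979866677815506 pivot local [ 0.0706 -0.0917] post-in-top [297.6395 198.3456] hinge px top0b [286.4007 225.9092] ring local [-0.0413 -0.1372]
11 org [0.6535 0.0293] hinge [0.6806 0.1415] 0.20058854270466064 pivot local [ 0.0708 -0.0943] post-in-top [297.6395 198.3456] hinge px top0b [285.3175 228.2321] ring local [-0.0419 -0.1378]
12 org [0.6515 0.0302] hinge [0.6766 0.1429] 0.20318857424002099 pivot local [ 0.0709 -0.0969] post-in-top [297.6395 198.3456] hinge px top0b [284.2749 230.5751] ring local [-0.0425 -0.1384]
14 org [0.6473 0.0321] hinge [0.6685 0.1455] 0.20838030472355804 pivot local [ 0.0711 -0.1021] post-in-top [297.6395 198.3456] hinge px top0b [282.313  235.3185] ring local [-0.0437 -0.1396]
```

Call:
drive_tool --rows '[[[0.045,0,0.01],0],[[0.045,0,0.01],0],[[0.045,-0.018,0.01],0],[[0.045,-0.018,0.01],0],[[0.045,-0.018,0.01],0],[[0.045,-0.018,0.01],0],[[0.045,-0.018,0.01],0],[[0.045,-0.018,0.01],0],[[0.045,-0.018,0.01],0],[[0.03,-0.018,0.01],0]]'

```text
t: 1.1
tool_pos: [0.5333, -0.3699, 0.203]
tool_rot: [-3.121, -0.355, -0.0]
contact_force: [0.6, -1.0, 0.1]
opening: 0.0855
grip_force: 0.0
```

Call:
drive_tool --rows '[[[0.007,-0.047,0],-0.07],[[0,0,0.03],0],[[0,0,0.03],0],[[0,0,0.03],0],[[0,0,0.02],0],[[0,0,0.012],0],[[0,0,0],0]]'

```text
t: 1.8
tool_pos: [0.5264, -0.3236, 0.0795]
tool_rot: [-3.104, -0.461, 0.005]
contact_force: [0.3, -0.4, -0.6]
opening: 0.0854
grip_force: 0.0
```

Call:
drive_tool --rows '[[[0,0,0],0],[[0,0,0],0],[[0,0,0],0],[[0,0,0],0],[[0,0,0],0],[[0,0,0],0],[[0,0,0],0],[[0,0,0],0]]' --jaw 1 --grip_force 80

```text
t: 2.6
tool_pos: [0.5283, -0.3251, 0.0832]
tool_rot: [3.106, 0.461, 0.002]
contact_force: [0.1, -0.7, 5.4]
opening: 0.0206
grip_force: 81.6
```

Call:
drive_tool --rows '[[[0,0,-0.03],0],[[0,0,-0.04],0],[[0,0,-0.03],0],[[0,0,0],0],[[0,0,0],0]]'

```text
t: 3.1
tool_pos: [0.5275, -0.3244, 0.1817]
tool_rot: [3.107, 0.461, 0.0]
contact_force: [-0.8, 0.3, -1.7]
opening: 0.0202
grip_force: 80.7
```

Run:
```python
from h import *
o=ctrl.get_obs(); print(o['tool_pos'],o['tool_rot'],o['opening'],ctrl.finger_overhang)
t=snap('top','top1');s=snap('side','side1')
p=o['tool_pos'];tip=p+[.082,.025,-.05]
out=[]
for d in(t,s):
    u,v=proj(d,tip).astype(int);u0,v0=u-33,v-45;print(u0,v0)
    out.append(cv2.resize(d['image'][v0:v0+90,u0:u0+66],None,fx=6,fy=6,interpolation=cv2.INTER_CUBIC))
cv2.imwrite('pics/g1.png',np.hstack(out))
```

```text
[ 0.52747053 -0.32444528  0.18169255] [3.10747255e+00 4.61260288e-01 1.13171244e-04] 0.0202283675558588 0.0726
360 147
190 94
```

View pics/g1.png

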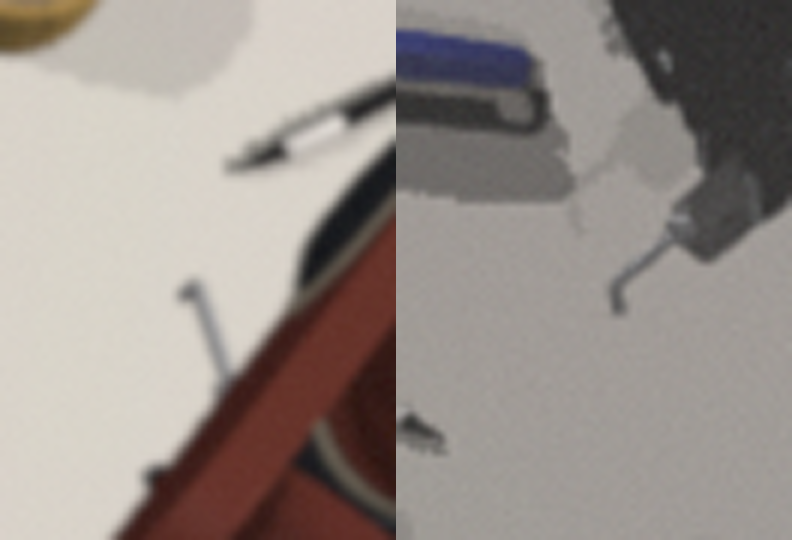

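The held puller's rod bend is at about (197,285) in the top panel and (615,288) in the side panel. The pin's end is at (185,294) and (620,310).

Run:
```python
from h import *
np.set_printoptions(precision=4,suppress=True)
t,s=load('top1'),load('side1')
T=lambda u,v:((u+.5)/6-.5+360,(v+.5)/6-.5+147)
S=lambda u,v:((u-396+.5)/6-.5+190,(v+.5)/6-.5+94)
tcp=np.array([.52747,-.32444,.18169]); a=2*np.arctan2(.4613,3.1075); x=np.array([np.cos(a),np.sin(a)]);y=np.array([np.sin(a),-np.cos(a)])
print('yaw',np.degrees(a))
for n,p,q in(('bend',T(197,285),S(615,288)),('tip',T(185,294),S(620,310))):
    X,e=tri(t,p,s,q); d=X-tcp; print(n,X,e,'tool',d[:2]@x,d[:2]@y,d[2])
```

```text
yaw 16.887481193966057
bend [ 0.6063 -0.2989  0.1216] 0.002785667638759836 tool 0.08281836658749522 -0.0015853740730017343 -0.06005189743169173
tip [ 0.6061 -0.2979  0.1073] 0.002862133705563789 tool 0.08295539188807853 -0.0025251921604695707 -0.07441325573175114
```

Call:
drive_tool --rows '[[[0.017,-0.0335,-0.004],0],[[0.017,-0.0335,0],0],[[0.017,-0.0335,0],0],[[0.017,-0.0335,0],0],[[0.017,-0.0335,0],0],[[0,0,0],0],[[0,0,0],0]]'

```text
t: 3.9
tool_pos: [0.5594, -0.1386, 0.1837]
tool_rot: [-3.106, -0.464, 0.005]
contact_force: [-0.5, 0.2, -1.2]
opening: 0.0204
grip_force: 80.7
```

Run:
```python
from h import *
o=ctrl.get_obs(); print(o['tool_pos'],o['tool_rot'])
t=snap('top','top2');s=snap('side','side2')
out=[]
for d in(t,s):
    u,v=proj(d,[.639,-.114,.09]).astype(int);u0,v0=u-33,v-45;print(u0,v0)
    out.append(cv2.resize(d['image'][v0:v0+90,u0:u0+66],None,fx=6,fy=6,interpolation=cv2.INTER_CUBIC))
cv2.imwrite('pics/g2.png',np.hstack(out))
```

```text
[ 0.55941123 -0.13863409  0.18374017] [-3.10579271 -0.46401341  0.00525671]
276 136
215 158
```

View pics/g2.png

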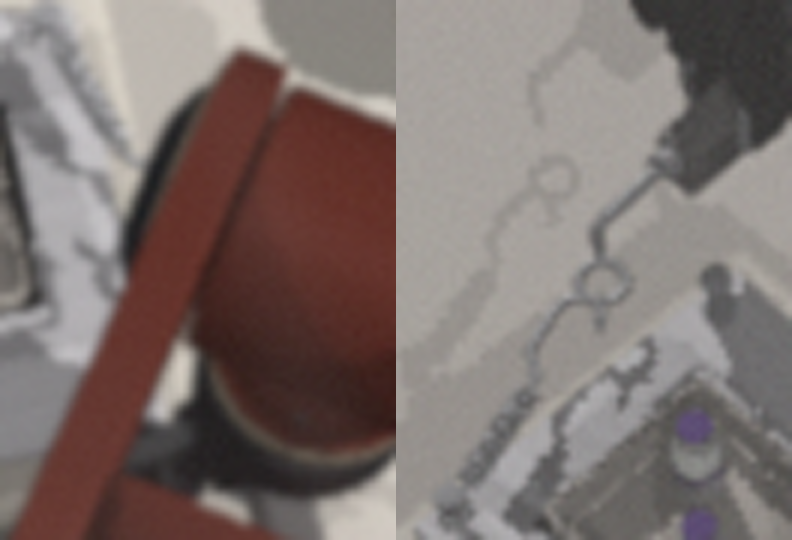

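In the side panel the pin end is at (600,258), the bend at (600,225) and the ring centre at (605,285). The arm hides the ring in the top view, so I'll work the alignment from the side view and the known heights.

Run:
```python
from h import *
np.set_printoptions(precision=4,suppress=True)
s=load('side2')
S=lambda u,v:((u-396+.5)/6-.5+215,(v+.5)/6-.5+158)
print('tip',atz(s,*S(600,257),.1047+.001),'bend',atz(s,*S(600,226),.1247+.002),'ring',atz(s,*S(605,285),.084))
```

```text
tip [ 0.6382 -0.113   0.1057] bend [ 0.6361 -0.1135  0.1267] ring [ 0.6378 -0.1129  0.084 ]
```

Call:
drive_tool --rows '[[[0,0,0.01],0],[[0,0,0.01],0],[[0,0,0.01],0],[[0,0,0],0],[[0,0,0],0]]'

```text
t: 4.5
tool_pos: [0.5599, -0.1397, 0.1551]
tool_rot: [-3.107, -0.461, 0.002]
contact_force: [0.3, -0.1, -1.8]
opening: 0.0203
grip_force: 80.7
```

Call:
drive_tool --rows '[[[-0.005,-0.0004,0],0],[[-0.005,-0.0004,0],0],[[-0.005,-0.0004,0],0],[[-0.005,-0.0004,0],0],[[-0.005,-0.0004,0],0],[[-0.005,-0.0004,0],0],[[-0.005,-0.0004,0],0],[[-0.005,-0.0004,0],0],[[0,0,0],0]]'

```text
t: 5.4
tool_pos: [0.5209, -0.1481, 0.1561]
tool_rot: [-3.108, -0.461, -0.002]
contact_force: [2.8, 1.2, -1.3]
opening: 0.0204
grip_force: 80.8
```

Call:
drive_tool --rows '[[[-0.006,-0.0003,0],0],[[-0.006,-0.0003,0],0],[[-0.006,-0.0003,0],0],[[-0.006,-0.0003,0],0],[[-0.005,-0.0003,0],0],[[0,0,0],0],[[0,0,0],0]]'

```text
t: 6.1
tool_pos: [0.4934, -0.1549, 0.1564]
tool_rot: [-3.107, -0.461, -0.005]
contact_force: [6.9, 3.5, -1.7]
opening: 0.0201
grip_force: 80.8
```

Run:
```python
from h import *
o=ctrl.get_obs(); print(o['tool_pos'],o['tool_rot'],o['contact_force'])
s=snap('side','side3')
u,v=proj(s,[.62,-.1,.09]).astype(int);u0,v0=u-60,v-45;print(u0,v0)
cv2.imwrite('pics/g3.png',cv2.resize(s['image'][v0:v0+100,u0:u0+130],None,fx=6,fy=6,interpolation=cv2.INTER_CUBIC))
```

```text
[ 0.49343855 -0.15493207  0.15637697] [-3.10742621 -0.46089186 -0.00498929] [ 6.90011948  3.4525224  -1.65132317]
197 159
```

View pics/g3.png

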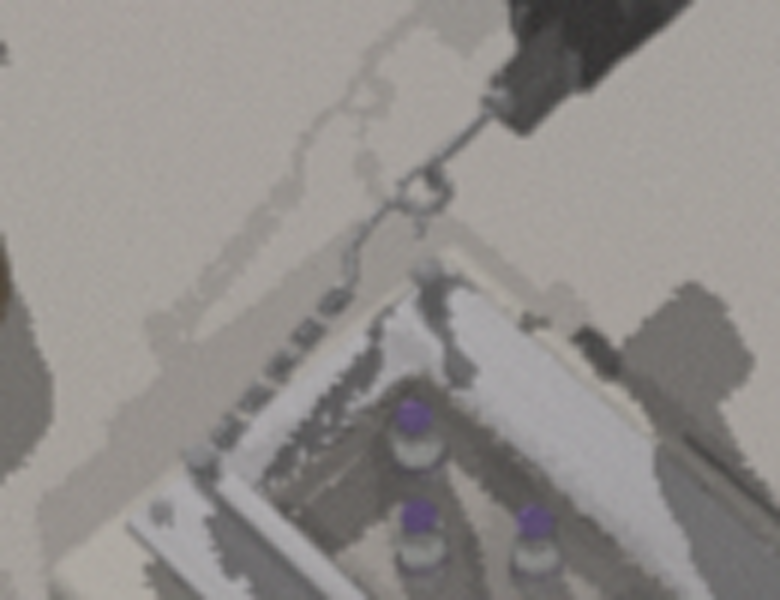

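The spring is stretched, with the ring at (427,190), pivot head (202,462) and post head (428,268). The bar is shut and the vials are standing. Next I compute the stretch and the offset to the post.

Run:
```python
from h import *
np.set_printoptions(precision=4,suppress=True)
s=load('side3')
S=lambda u,v:((u+.5)/6-.5+197,(v+.5)/6-.5+159)
r=atz(s,*S(427,190),.084)[:2];p=atz(s,*S(202,462),.0905)[:2];k=atz(s,*S(428,268),.091)[:2]
print(r,p,k,'dist piv-ring',np.linalg.norm(r-p),'piv-post',np.linalg.norm(k-p))
for pp in(p,):
    a=(k-p)/np.linalg.norm(k-p);print('yaw',np.degrees(np.arctan2(-a[1],-a[0])),'out angle',np.degrees(np.arctan2(a[0]*(r-p)[1]-a[1]*(r-p)[0],(r-p)@a)))
```

```text
[ 0.576  -0.1285] [ 0.7206 -0.0556] [ 0.5969 -0.0896] dist piv-ring 0.16196268406379816 piv-post 0.128230501102029
yaw 15.361386164381512 out angle 11.394129981811897
```

Call:
drive_tool --rows '[[[-0.001,-0.005,0],0],[[-0.001,-0.005,0],0],[[0,-0.005,0],0],[[0,-0.005,0],0],[[0,-0.005,0],0],[[0.0005,-0.004,0],0],[[0,-0.003,0],0],[[0,0,0],0],[[0,0,0],0]]'

```text
t: 7.05
tool_pos: [0.483, -0.125, 0.1566]
tool_rot: [3.107, 0.461, 0.006]
contact_force: [7.2, 1.7, -1.8]
opening: 0.0205
grip_force: 80.6
```

Run:
```python
from h import *
o=ctrl.get_obs(); print(o['tool_pos'],o['tool_rot'],o['contact_force'])
s=snap('side','side4')
u,v=proj(s,[.62,-.1,.09]).astype(int);u0,v0=u-60,v-45;print(u0,v0)
cv2.imwrite('pics/g4.png',cv2.resize(s['image'][v0:v0+75,u0:u0+100],None,fx=8,fy=8,interpolation=cv2.INTER_CUBIC))
```

```text
[ 0.48303833 -0.12502376  0.15659754] [3.10659226 0.46076951 0.00601755] [ 7.22680101  1.70500712 -1.80040723]
197 159
```

View pics/g4.png

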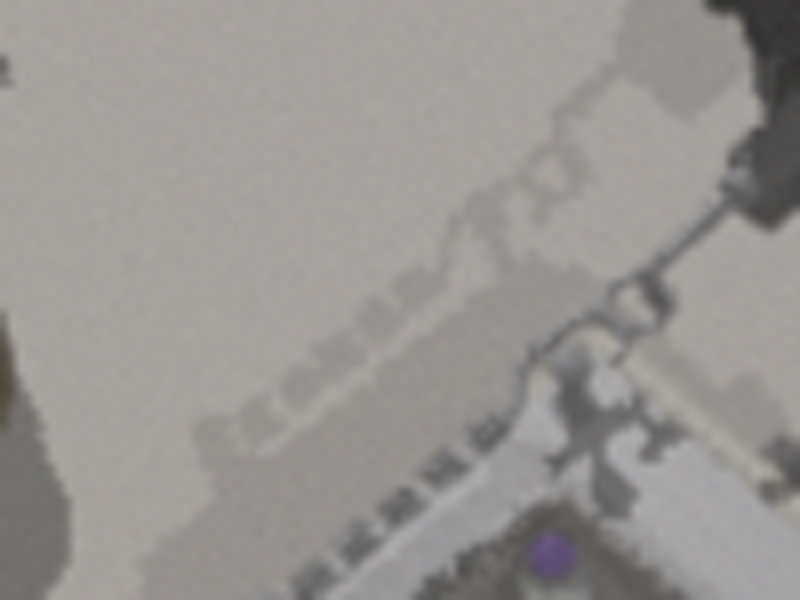

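The ring is at (640,307), the post head (572,358), and the lip end about (617,362). The shadow also shows the post between shank and lip. I'll check the offset numerically.

Run:
```python
from h import *
np.set_printoptions(precision=4,suppress=True)
s=load('side4')
S=lambda u,v:((u+.5)/8-.5+197,(v+.5)/8-.5+159)
W=lambda u,v,z:atz(s,*S(u,v),z)[:2]
r=W(640,307,.084);k=W(572,358,.091);l=W(617,362,.084);p=np.array([.7206,-.0556])
e=(r-p)/np.linalg.norm(r-p);n=np.array([-e[1],e[0]])
for nm,X in(('ring',r),('post',k),('lip',l)):print(nm,X,(X-p)@e,(X-p)@n)
```

```text
ring [ 0.5668 -0.099 ] 0.15982879501365274 1.6189228315173476e-18
post [ 0.5967 -0.0892] 0.1283548043980714 -0.0012890279001756307
lip [ 0.5833 -0.0847] 0.1400030768928498 -0.009282086775600188
```

Call:
drive_tool --rows '[[[0.001,-0.001,0],0],[[0.004,0,0],0],[[0.004,0,0],0],[[0.004,0,0],0],[[0.004,0,0],0],[[0.003,0,0],0],[[0,0,0],0],[[0,0,0],0]]'

```text
t: 7.9
tool_pos: [0.5002, -0.1182, 0.1553]
tool_rot: [-3.107, -0.461, 0.003]
contact_force: [0.8, 0.6, -1.3]
opening: 0.0204
grip_force: 80.7
```

Run:
```python
from h import *
np.set_printoptions(precision=4,suppress=True)
o=ctrl.get_obs(); print(o['tool_pos'],o['contact_force'])
s=snap('side','side5')
cv2.imwrite('pics/g5.png',cv2.resize(s['image'][159:234,197:297],None,fx=8,fy=8,interpolation=cv2.INTER_CUBIC))
```

```text
[ 0.5002 -0.1182  0.1553] [ 0.8215  0.6248 -1.3231]
```

View pics/g5.png

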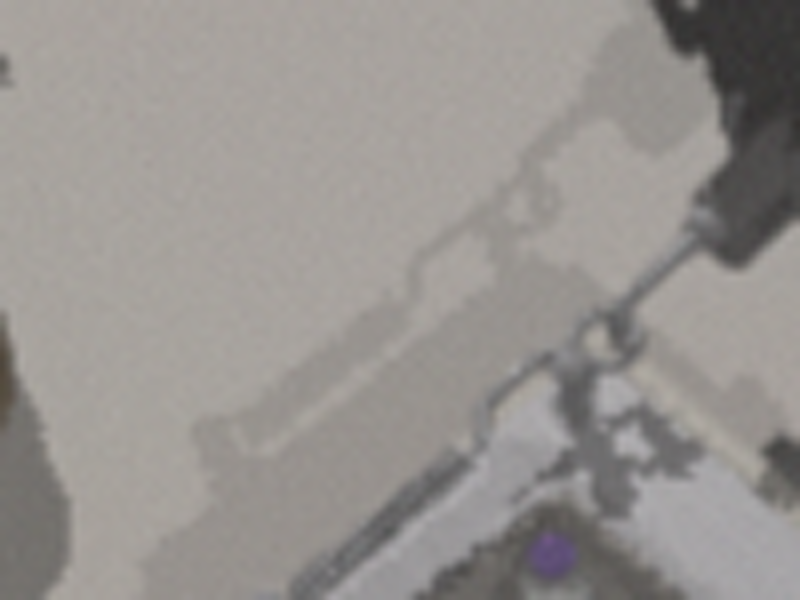

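Side force fell from 7 N to about 1 N and the post head at (575,355) sits inside the hook, so the post now carries the spring. I'll lift the pin out.

Call:
drive_tool --rows '[[[0.0015,0,0],0],[[0,0,0],0],[[0,0,-0.005],0],[[0,0,-0.005],0],[[0,0,-0.01],0],[[0,0,-0.01],0],[[0,0,-0.015],0],[[0,0,0],0],[[0,0,0],0]]'

```text
t: 8.85
tool_pos: [0.5029, -0.1179, 0.202]
tool_rot: [3.107, 0.461, 0.003]
contact_force: [-0.5, -0.8, -0.7]
opening: 0.0205
grip_force: 80.7
```

Call:
drive_tool --rows '[[[-0.0366,0.005,0],0],[[0,0.04,0],0],[[0,0.04,0],0],[[0,0.04,0],0],[[0,0.04,0.01],0],[[0,0.04,0.03],0],[[0,0,0.04],0],[[0,0,0.025],0],[[0,0,0],0],[[0,0,0],0]]'

```text
t: 9.85
tool_pos: [0.5267, -0.3242, 0.0954]
tool_rot: [-3.106, -0.461, 0.002]
contact_force: [0.7, -0.4, -0.2]
opening: 0.0204
grip_force: 80.7
```

Run:
```python
from h import *
t=snap('top','top6');s=snap('side','side6')
a=cv2.resize(t['image'][130:205,258:308],None,fx=8,fy=8,interpolation=cv2.INTER_CUBIC)
b=cv2.resize(s['image'][180:255,217:267],None,fx=8,fy=8,interpolation=cv2.INTER_CUBIC)
cv2.imwrite('pics/g6.png',np.hstack([a,b]))
```

```text
(no output)
```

View pics/g6.png

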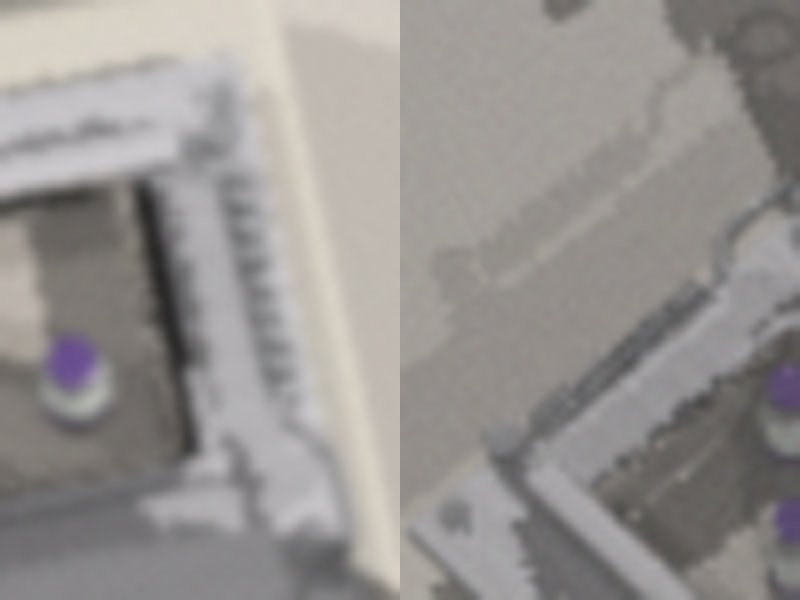

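The bar lies against the tray, and the spring is stretched straight from the pivot towards the post. That was the eleventh view, one over the limit of ten, so I'll check the rest numerically only.

Call:
drive_tool --rows '[[[0,0,0.006],0],[[0,0,0.004],0],[[0,0,0.002],0],[[0,0,0],0],[[0,0,0],0]]'

```text
t: 10.45
tool_pos: [0.527, -0.3245, 0.0839]
tool_rot: [-3.107, -0.462, 0.0]
contact_force: [-0.5, -0.5, -1.3]
opening: 0.0203
grip_force: 80.7
```

Call:
drive_tool --rows '[[[0,0,0],0],[[0,0,0],0],[[0,0,0],0],[[0,0,0],0],[[0,0,0],0],[[0,0,0],0]]' --jaw 0

```text
t: 11.05
tool_pos: [0.527, -0.3246, 0.084]
tool_rot: [3.107, 0.461, 0.0]
contact_force: [0.7, 0.8, -0.0]
opening: 0.0859
grip_force: 0.0
```

Call:
drive_tool --rows '[[[0,0,-0.02],0],[[0,0,-0.04],0],[[0,0,-0.04],0],[[-0.02,0.04,-0.04],0],[[-0.04,0.03,0],0],[[-0.04,0.03,0],0],[[-0.04,0.03,0],0],[[-0.04,0.03,0],0],[[-0.04,0.03,0],0],[[0,0,0],0]]'

```text
t: 12.05
tool_pos: [0.3689, -0.5672, 0.2174]
tool_rot: [3.107, 0.451, -0.002]
contact_force: [-0.0, 1.3, -0.1]
opening: 0.0855
grip_force: 0.0
```

Run:
```python
from h import *
t0,s0=load('top0'),load('side0')
t=snap('top','top7');s=snap('side','side7')
sc=load('side5')
# puller back in place? compare patch by template match with original
for n,a,b,(u,v,w,h) in(('puller top',t0,t,(365,198,40,58)),('puller side',s0,s,(228,130,40,50)),('hook side',sc,s,(255,190,30,24)),('vials side',s0,s,(258,222,32,55))):
    m=cv2.matchTemplate(b['image'][v-12:v+h+12,u-12:u+w+12],a['image'][v:v+h,u:u+w],cv2.TM_CCOEFF_NORMED)
    _,x,_,l=cv2.minMaxLoc(m);print(n,round(x,3),l[0]-12,l[1]-12)
# vial caps (purple) in the top and side picture, before and after
for n,ds in(('top',(t0,t)),('side',(s0,s))):
    for d in ds:
        h=cv2.inRange(cv2.cvtColor(d['image'],cv2.COLOR_BGR2HSV),(125,60,50),(150,255,255))
        k,_,st,c=cv2.connectedComponentsWithStats(h); print(n,[(*c[i].round(1),int(st[i][4])) for i in range(1,k) if st[i][4]>8])
# rough darkness of the ring/hook by projecting its seated place
print(proj(s,[.581,-.093,.084]),proj(t,[.581,-.093,.084]))
g=cv2.cvtColor(s['image'],cv2.COLOR_BGR2GRAY); u,v=proj(s,[.581,-.093,.084]).astype(int); print(g[v-10:v+11,u-13:u+14])
```

```text
puller top 0.989 0 1
puller side 0.98 0 0
hook side 0.826 0 0
vials side 0.88 1 -1
top [(np.float64(249.3), np.float64(164.1), 25), (np.float64(221.5), np.float64(167.3), 28), (np.float64(266.6), np.float64(173.3), 27), (np.float64(237.4), np.float64(179.8), 26), (np.float64(274.1), np.float64(292.2), 291)]
top [(np.float64(249.3), np.float64(165.7), 26), (np.float64(221.5), np.float64(168.5), 32), (np.float64(266.6), np.float64(174.7), 29), (np.float64(237.4), np.float64(181.2), 28), (np.float64(274.1), np.float64(292.1), 279)]
side [(np.float64(347.3), np.float64(195.3), 215), (np.float64(264.2), np.float64(228.6), 19), (np.float64(265.0), np.float64(245.2), 21), (np.float64(284.3), np.float64(246.0), 20)]
side [(np.float64(347.3), np.float64(196.1), 216), (np.float64(265.8), np.float64(227.8), 20), (np.float64(266.2), np.float64(244.5), 18), (np.float64(285.6), np.float64(245.5), 19), (np.float64(283.4), np.float64(263.7), 12)]
[272.86763299 201.04397653] [299.19012521 205.75358806]
[[141 141 144 150 143 144 153 153 155 153 154 156 154 155 156 153 154 156
  154 155 155 157 155 156
[... 1574 characters left out ...]
 138 139 140 143 151]
 [137 126 113 125 144 152 151 125  95  96  92  94 119 156 158 157 147 152
  157 157 156 150 142 139 141 139 143]
 [123 112 130 146 156 155 155 143  97  86  88  99 126 162 161 160 158 151
  148 152 161 156 151 142 140 141 139]
 [111 127 152 158 157 157 153 128  89  91  93 105 135 164 160 160 161 159
  150 147 151 162 156 153 145 139 141]
 [129 154 157 158 158 159 147 120  94  85  92 101 133 161 163 157 150 149
  145 141 154 159 160 156 150 146 141]
 [151 157 158 159 160 160 153 127 104  85  89  96 130 150 150 141 113 111
  106 115 140 143 148 151 158 153 144]
 [155 156 160 159 161 163 161 144 120  94  91  99 118 120 110 109 107 121
  122 122 122 123 144 150 157 160 153]]
```

The ring sits at its predicted seated place, all four vial caps have the same small shift, and the puller lies flat. I'm handing in.

```bash
python3 -c "
from station import ctrl
print(ctrl.finish_job())"
```

```text
the job is handed in; nothing more can be done
None
```

The job is handed in at about 12 s of robot time: the spring is hooked on the post with the clamp bar against the tray, the vials are standing, and the puller lies on the worktop clear of the shaker; I viewed 11 pictures, one over the limit of 10.

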